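Prove a gear against the master and sort it

ROBOT

A 7-joint arm with a two-finger parallel gripper is mounted at the origin on the work surface. World frame = base frame: x ahead of the robot, y to its left, z up, the work surface at z = 0. Lengths are in m, angles in degrees, forces in N, time in s.
With the tool pointing down it reaches from about 0.425 to 0.925 m from the base axis. Payload 6.8 kg.
Tool frame: the origin (TCP) lies midway between the tips of the shut fingers; the grasp point (between the pads) lies 19 mm behind it; x points along the fingers, y is the direction in which the jaws open and shut, and the axes are right-handed (so a half turn about x gives the same grasp; the last joint's range is limited). The gripper opens to 88 mm and grips with 3 to 60 N. Pads are 20 mm wide; open, the fingers measure 115 mm over their backs; the gripper's body (75 mm by 178 mm) begins 61 mm behind the grasp point.
Start: joints at [-72.256, 27.33, 1.283, 89.118, -0.659, 63.558, -4.761], TCP at [0.274, 0.617, 0.223] pointing down, gripper open.
Joint ranges: [-169.35, 169.35], [-19.33, 120.38], [-80.79, 83.38], [13.8, 139.57], [-78.32, 258.32], [9.67, 109.79], [-169.56, 169.56]. Speed limits (degrees/s): [136.94, 136.94, 180, 180, 180, 180, 180].

INTERFACE

Orientations are given as a 3x3 rotation matrix whose columns are the frame's x, y, z axes.
In Python, from plant import arm, grab_frame gives the robot as it stands.
- The arm moves only by the tool play_rows, never from a script. Its argument "moves" is a list of rows, each a list of 2 entries, a list of its own where there are three numbers: the shift along the world's x, y, z in mm, then the turn, a rotation vector about the world's x, y, z in degrees. A call has 1 to 5 rows; each row shifts and turns the commanded pose from where the row before left it; what a row does not reach is not made up. A row lasts 1/10 s, in which the tool goes at most 50 mm and 8.59 degrees, less where a joint would pass 70% of its speed; a pose out of reach is approached as far as the arm can. A call is refused whole if a number of a shift passes 50 or a number of a turn 8.59, either way. A call with a gripper value outside its range is refused whole. "claw" is the finger opening in mm, from 0 to 87.8, set as the call begins (left out, the last holds). The fingers move at their own pace and stop on an object; "newtons" is the grip in N (left out, the last holds). Time passes only in rows, so rows that do not move let the fingers close. It gives the time, the measured TCP pose, the force and the opening at its end, in the units of the state.
- arm.read_state(): the state, without advancing time (a new reading comes with each control period).
- grab_frame(name): name is "scene" or "top"; returns a dict with "image" (400x640x3 uint8, red, green, blue), "depth" (400x640 float32, m along the optical axis (not along the pixel's ray), 0 where there is no reading), "mtx" (3x3 intrinsics, pixels), "R" (3x3) and "t" (3): a world point X has camera coordinates R X + t. Camera axes: x right, y down, z forward; pixel columns grow to the right and rows downward; lengths in m; the calibration is good to about 2 mm. A picture is of the moment at which its call begins.
- arm.sign_off(): hands the job in, once; it reports no verdict.
The state is a dict: "t": time; "q": joint angles; "joint_vel": joint speeds; "tau": joint torques, N m; "tcp_pos": TCP position; "tcp_rot": TCP orientation; "force": force on the tool from outside, world axes, zero at the start; "torque": the same for the moment, N m; "opening": finger opening in m.
Only numpy, scipy, OpenCV 4.12 (cv2) and the standard library are available. Lean on these libraries where they do the work, as an engineer would, in place of code of your own. Each camera call takes 0.05 s, during which the arm holds its last target.

TASK

Three grey gears of the same size lie on the mat: find the one with 12 teeth. Holding it by its hub, bring it flat into mesh with the brass master gear on the blue tester and turn it so that it rolls the master round until the white mark lines up with the red pointer; do not touch the tester with the gripper. Then lower the gear flat into the green tray and let go, leaving the master on its mark and the other gears where they are.

Things in the scene. Friction and masses are not known exactly. Their poses are not given: they have to be found in the camera images.
- gear12_center (a point): The gear with 12 teeth (one every 30 deg, 9 mm deep, pitch radius 24 mm), whose tooth size fits the master. Grey steel, 0.28 kg, flat, hub up, on a 3 mm rubber mat: disc 12 mm thick, 56 mm over tips, under a smooth round hub 26 mm dia x 32 mm tall (44 in all). Point: on the axis, 22 mm above its underside, 6 mm below mid-hub; z up the axis, x through the middle of a tooth.
- gear9_center (a point): Gear with 9 coarse teeth, does not fit the master. Grey steel, 0.28 kg, flat, hub up, on a 3 mm rubber mat: disc 12 mm thick, 56 mm over tips, under a smooth round hub 26 mm dia x 32 mm tall (44 in all). Point: on the axis, 22 mm above its underside, 6 mm below mid-hub; z up the axis, x through the middle of a tooth.
- gear15_center (a point): Gear with 15 fine teeth, does not fit the master. Grey steel, 0.28 kg, flat, hub up, on a 3 mm rubber mat: disc 12 mm thick, 56 mm over tips, under a smooth round hub 26 mm dia x 32 mm tall (44 in all). Point: on the axis, 22 mm above its underside, 6 mm below mid-hub; z up the axis, x through the middle of a tooth.
- scrap_center (a point): Copper-coloured 9-tooth scrap gear, same shape and size, lying in the red tray; leave it. Point: on the axis, 22 mm above its underside, 6 mm below mid-hub; z up the axis, x through the middle of a tooth.
- tester: Gear tester: blue steel bed 220 x 110 x 15 mm fixed on the bench. Origin on the bench, z up; the bed runs along x from -120 to +100 mm, y from -55 to +55. Master axis at x +35, y 0; red pointer (17 x 6 mm, 10 tall) on the bed at x +77 to +94, y 0. The bed's -x side is free for the gear under test.
- master_axis (a point): Point on the master's axis at mid-thickness, 23 mm above the bench; axes as the tester's. A tested gear is in mesh when its axis is 56 mm from this one (up to 58 is good; tips touch at 64, it bottoms at about 54.5) and its underside is 1 to 3 mm above the bed. The brass master: 16 teeth, pitch radius 32 mm, 72 mm over tips, from 17 to 29 mm above the bench.
- master (a joint): Angle of the brass master about its post, rad, counter-clockwise from above. The white stripe on it lies along the middle of a tooth; at 0 it points along the tester's +x, at the red pointer. Turns both ways against slight friction (0.035 N m), stays where left. In mesh it turns opposite to the gear and 12/16 as far, about 0.05 rad play. Starts 0.45 to 0.95.
- green_tray: Green open tray for passed gears, 124 x 124 mm, 30 mm tall, walls and floor 4 mm thick, fixed, empty. Origin under its centre, on the bench, z up.
- red_tray: Red open tray for scrap, same size as the green one, fixed, holding the scrap gear; not to be used. Origin under its centre, on the bench.

How it is judged (in metres and radians):
On the way, in this order (a step that is already met when the one before it is completed fails the run):
1. the 12-tooth gear is held flat in mesh with the master (horizontal distance between gear12_center and master_axis below 0.0615 m and z of gear12_center in the frame of master_axis between 0.008 and 0.022 m and angle between gear12_center's own z axis and vertical below 0.12 rad and value of joint master above 0.2 rad), for 0.1 s.
2. with the gear in mesh, the master has been rolled until its white mark is at the red pointer (horizontal distance between gear12_center and master_axis below 0.0615 m and z of gear12_center in the frame of master_axis between 0.008 and 0.022 m and angle between gear12_center's own z axis and vertical below 0.12 rad and value of joint master between -0.14 and 0.14 rad), for 0.2 s.
3. the gear, still gripped, has been lowered flat to within about 15 mm of the green tray's floor (x of gear12_center in the frame of green_tray between -0.04 and 0.04 m and y of gear12_center in the frame of green_tray between -0.04 and 0.04 m and z of gear12_center in the frame of green_tray below 0.041 m and angle between gear12_center's own z axis and vertical below 0.15 rad and contact force between the fingers and gear12 above 0.5 N), for 0.05 s.
At the end, for the whole second after the job is handed in: The 12-tooth gear lies flat (within 0.15 rad), hub up, at rest on the floor of the green tray, released; the master's mark is within 0.14 rad of the pointer; the 9-tooth, 15-tooth and scrap gears are within 30 mm of where they started (x of gear12_center in the frame of green_tray between -0.04 and 0.04 m and y of gear12_center in the frame of green_tray between -0.04 and 0.04 m and z of gear12_center in the frame of green_tray below 0.031 m and angle between gear12_center's own z axis and vertical below 0.15 rad and value of joint master between -0.14 and 0.14 rad and linear speed of gear12 below 0.02 m/s and distance of each of gear9_center, gear15_center, scrap_center from where it was at the start of the episode below 0.03 m); the robot touches nothing.
It fails at once if the gripper touches the tester or its master gear (over 3 N) (contact force between the fingers and tester above 3 N).
It fails at once if another gear is moved by more than 40 mm (distance of any of gear9_center, gear15_center, scrap_center from where it was at the start of the episode above 0.04 m).
It also fails if it takes over 46 s, if anything falls off the work surface, if the arm or the gripper's body presses on something with over 40 N, if the wrist force passes 120 N, or if a joint passes its speed limit or range.

## Working session

There is one attempt and no reset: what is moved stays moved. The work goes in short steps, Python scripts to look and compute and a tool call to move; the robot and the scene stay as the last step left them, time stands still between calls to the robot, and variables do not carry over. Pictures are saved under pics/ and viewed, and the job is handed in when it is done.

Besides the shell and the picture viewer there is one more tool, called after "Emit:" as a command line: name --argument value ..., lists and objects as JSON in quotes. play_rows: Moves the arm, as the interface text tells. Its arguments: {"type":"object","properties":{"moves":{"type":"array"},"claw":{"type":"number"},"newtons":{"type":"number"}},"required":["moves"]}

```bash
ls; mkdir -p pics
python3 - <<'E'
from plant import arm, grab_frame
import cv2,numpy as np
s=arm.read_state(); print(s['t'],s['tcp_pos'],np.round(s['tcp_rot'],3).tolist(),s['opening'],s['force'])
for n in("scene","top"):
    f=grab_frame(n); cv2.imwrite(f"pics/{n}0.png",f["image"][:,:,::-1]); np.savez(f"{n}0.npz",**f)
    print(n,f["mtx"].tolist(),np.round(f["R"],3).tolist(),f["t"])
E
```

```text
pics
0.0 [0.27368168 0.61640046 0.221705  ] [[-0.001, 0.406, 0.914], [-0.002, 0.914, -0.406], [-1.0, -0.002, 0.0]] 0.08812816579533977 [ 0.17210741 -0.91343898  0.01094086]
scene [[467.89141181851323, 0.0, 315.8399030848998], [0.0, 467.89141181851323, 195.6906985785587], [0.0, 0.0, 1.0]] [[0.426, 0.905, -0.004], [0.544, -0.259, -0.798], [-0.723, 0.338, -0.603]] [-0.22804387 -0.24441991  1.50797794]
top [[482.96075309067754, 0.0, 318.2757964123038], [0.0, 482.96075309067754, 195.73082558850749], [0.0, 0.0, 1.0]] [[0.026, -0.999, -0.018], [-0.98, -0.022, -0.196], [0.196, 0.023, -0.98]] [0.00378279 0.52875352 0.92054437]
```

View pics/scene0.png

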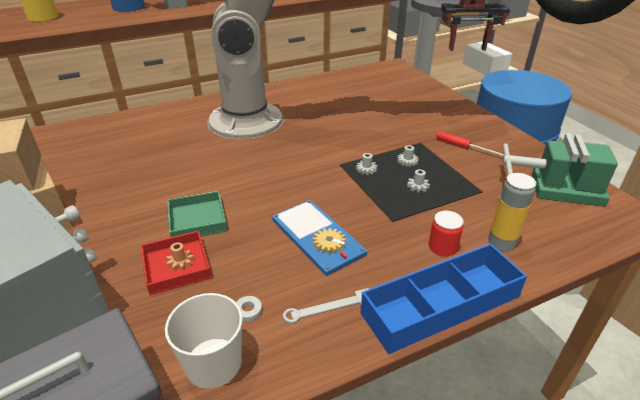

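View pics/top0.png

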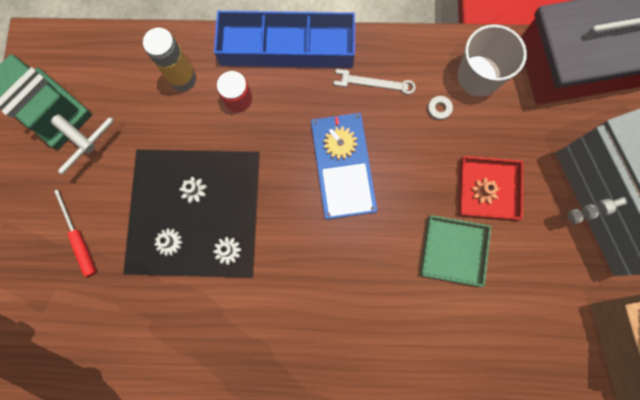

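The scene view shows three grey gears on the black mat, the tester at (320,235), the green tray at (197,214) and the red tray at (177,260). The top view shows the gears at (193,189), (168,241) and (227,250), and the master at (340,142). I'll zoom in and localise them.

```bash
cat > h.py <<'E'
import numpy as np,cv2
def load(n): return dict(np.load(n))
def ray(f,uv,z):
    uv=np.atleast_2d(uv).astype(float)
    d=np.c_[uv,np.ones(len(uv))]@np.linalg.inv(f["mtx"]).T@f["R"]
    c=-f["R"].T@f["t"]
    s=(z-c[2])/d[:,2]
    return c+s[:,None]*d
def proj(f,X):
    c=np.atleast_2d(X)@f["R"].T+f["t"]; p=c@f["mtx"].T
    return p[:,:2]/p[:,2:]
E
python3 - <<'E'
from h import *
f=load("top0.npz"); im=f["image"][:,:,::-1]
def rect(z,x0,x1,y0,y1,s):  # rectify onto plane z: image up=+x, left=+y
    P=np.array([[x1,y1],[x1,y0],[x0,y0],[x0,y1]])
    uv=proj(f,np.c_[P,[z]*4]).astype(np.float32)
    w,h=int((y1-y0)*s),int((x1-x0)*s)
    H=cv2.getPerspectiveTransform(uv,np.array([[0,0],[w,0],[w,h],[0,h]],np.float32))
    return cv2.warpPerspective(im,H,(w,h),flags=cv2.INTER_CUBIC)
c=ray(f,[[193,189],[168,241],[227,250],[340,142],[347,190],[456,250]],0.015); print(c.round(3))
t=[rect(0.015,p[0]-.045,p[0]+.045,p[1]-.045,p[1]+.045,2800) for p in c[:3]]
cv2.imwrite("pics/g.png",np.hstack(t))
p=c[3]; cv2.imwrite("pics/m.png",rect(0.029,p[0]-.17,p[0]+.09,p[1]-.12,p[1]+.12,2200))
E
```

```text
[[ 0.544  0.282  0.015]
 [ 0.434  0.326  0.015]
 [ 0.418  0.202  0.015]
 [ 0.654 -0.026  0.015]
 [ 0.55  -0.042  0.015]
 [ 0.43  -0.266  0.015]]Traceback (most recent call last):
  File "<stdin>", line 11, in <module>
    return _nx.concatenate(arrs, 1, dtype=dtype, casting=casting)
           ~~~~~~~~~~~~~~~^^^^^^^^^^^^^^^^^^^^^^^^^^^^^^^^^^^^^^^
ValueError: all the input array dimensions except for the concatenation axis must match exactly, but along dimension 0, the array at index 0 has size 252 and the array at index 1 has size 251
```

Run:
```python
from h import *
f=load("top0.npz"); im=f["image"][:,:,::-1]
t=[cv2.resize(im[v-20:v+20,u-20:u+20],(260,260),interpolation=cv2.INTER_CUBIC) for u,v in[(193,189),(168,241),(227,250)]]
cv2.imwrite("pics/g.png",np.hstack(t))
cv2.imwrite("pics/m.png",cv2.resize(im[108:222,300:385],None,fx=5,fy=5,interpolation=cv2.INTER_CUBIC))
```

```text
(no output)
```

View pics/g.png

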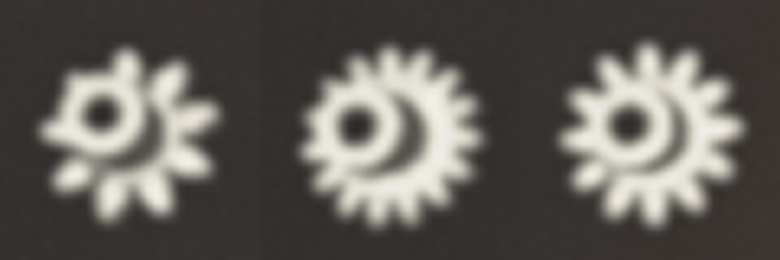

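View pics/m.png

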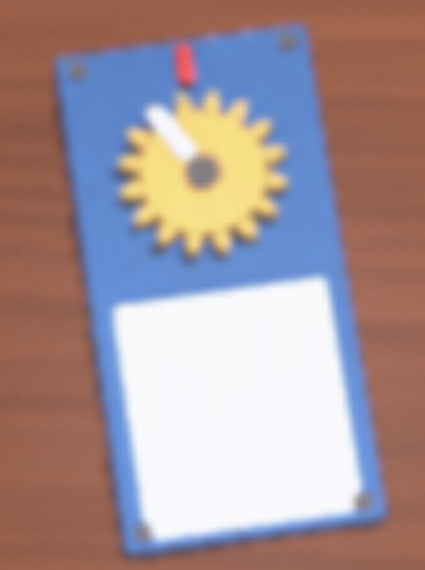

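Left to right, the crops show 9, 15 and 12 teeth, so the gear at (227,250) looks like the right one. The white stripe is counter-clockwise of the red pointer. Next I'll measure both.

```bash
cat > meas.py <<'E'
from h import *
def gear(f,g,z,u0,v0,r=17,rr=.028):
    # mask -> points on plane z -> tip circle
    m=np.zeros(g.shape,np.uint8); m[v0-r:v0+r,u0-r:u0+r]=g[v0-r:v0+r,u0-r:u0+r]
    s=6; big=cv2.resize(m[v0-r-2:v0+r+2,u0-r-2:u0+r+2],None,fx=s,fy=s,interpolation=cv2.INTER_CUBIC)
    _,b=cv2.threshold(big,0,255,cv2.THRESH_OTSU)
    cs,_=cv2.findContours(b,cv2.RETR_EXTERNAL,cv2.CHAIN_APPROX_NONE); c=max(cs,key=cv2.contourArea)[:,0,:]
    uv=(c+.5)/s-.5+[u0-r-2,v0-r-2]
    return ray(f,uv,z)
def phase(P,c,n):
    d=P[:,:2]-c; a=np.arctan2(d[:,1],d[:,0]); r=np.hypot(*d.T)
    ag=np.linspace(-np.pi,np.pi,720,endpoint=False)
    o=np.argsort(a); rg=np.interp(ag,a[o],r[o],period=2*np.pi)
    F=np.fft.rfft(rg-rg.mean()); sg=np.sum((rg-rg.mean())*np.exp(-1j*n*ag))
    return np.abs(F)[6:20].round(2), -np.angle(sg)/n, rg
E
python3 - <<'E'
from meas import *
from scipy.optimize import least_squares
f=load("top0.npz"); im=f["image"]; gray=cv2.cvtColor(im,cv2.COLOR_RGB2GRAY); D=f["depth"]
print("cam",-f["R"].T@f["t"])
for (u,v) in [(193,189),(168,241),(227,250)]:
    P=gear(f,gray,.0145,u,v); c,r=cv2.minEnclosingCircle(P[:,:2].astype(np.float32)*1000)
    c=np.array(c)/1000; A,_,_=phase(P,c,12); n=6+A[:12].argmax(); ph=phase(P,c,n)[1]
    print((u,v),"c",c.round(4),"R",round(r,1),"n",n,A.tolist(),"phase deg",np.degrees(ph).round(1),"mean",P.mean(0)[:2].round(4), "hull", )
# hub of gear12: hole dark
u,v=227,250
sub=cv2.resize(gray[v-20:v+20,u-20:u+20],None,fx=8,fy=8,interpolation=cv2.INTER_CUBIC)
x,y=132*8/52,128*8/52
# hole in crop: at (630-520)/6.5,125/6.5
hu,hv=u-20+(630-520)/6.5-.5, v-20+125/6.5-.5
print("hole approx",hu,hv,ray(f,[[hu,hv]],.047))
E
```

```text
cam [ 0.33788767 -0.00528396  1.00637992]
(193, 189) c [0.544  0.2832] R 29.3 n 9 [0.13, 0.17, 0.16, 1.41, 0.19, 0.08, 0.14, 0.09, 0.02, 0.06, 0.09, 0.06, 0.09, 0.05] phase deg 7.5 mean [0.5433 0.2829] hull
(168, 241) c [0.4324 0.3263] R 28.7 n 15 [0.02, 0.01, 0.02, 0.04, 0.03, 0.05, 0.04, 0.06, 0.03, 0.7, 0.06, 0.02, 0.03, 0.03] phase deg 6.3 mean [0.4324 0.3259] hull
(227, 250) c [0.418  0.2027] R 29.3 n 12 [0.02, 0.01, 0.04, 0.04, 0.03, 0.09, 1.17, 0.08, 0.08, 0.01, 0.02, 0.01, 0.02, 0.01] phase deg 6.0 mean [0.4177 0.2028] hull
hole approx 223.42307692307693 248.73076923076923 [[0.41778731 0.20277534 0.047     ]]
```

```bash
cat > mas.py <<'E'
from meas import *
def tester(f):
    im=f["image"]; hsv=cv2.cvtColor(im,cv2.COLOR_RGB2HSV); s=6
    u0,v0,u1,v1=300,105,390,225
    big=cv2.resize(im[v0:v1,u0:u1],None,fx=s,fy=s,interpolation=cv2.INTER_CUBIC); h=cv2.cvtColor(big,cv2.COLOR_RGB2HSV)
    back=lambda p:(np.asarray(p,float)+.5)/s-.5+[u0,v0]
    out={}
    wood=((h[...,0]<20)&(h[...,2]<190)&(h[...,1]>60)).astype(np.uint8)
    red=cv2.inRange(h,(0,170,170),(6,255,255))|cv2.inRange(h,(174,150,150),(180,255,255))
    gold=cv2.inRange(h,(18,70,150),(32,255,255))
    blue=cv2.inRange(h,(100,100,60),(125,255,255))
    white=cv2.inRange(h,(0,0,200),(180,45,255))
    gray=cv2.inRange(h,(0,0,50),(180,70,150))
    cs,_=cv2.findContours(blue,cv2.RETR_EXTERNAL,cv2.CHAIN_APPROX_NONE); c=cv2.convexHull(np.vstack(cs))
    rc=cv2.minAreaRect(c); ap=cv2.approxPolyDP(c,20,True)[:,0]
    out["bed"]=ray(f,back(ap),.015)
    M=cv2.findContours(gold,cv2.RETR_EXTERNAL,cv2.CHAIN_APPROX_NONE)[0]
    M=np.vstack([k for k in M if cv2.contourArea(k)>20*s])[:,0]
    P=ray(f,back(M),.029)[:,:2]; c,r=cv2.minEnclosingCircle((P*1000).astype(np.float32)); out["mas"]=(np.array(c)/1000,r); out["masP"]=P
    n,l,st,ce=cv2.connectedComponentsWithStats(white)
    i=[k for k in range(1,n) if 200<st[k,4]<4000]
    out["white"]=[(st[k,4],ray(f,back(np.argwhere(l==k)[:,::-1]),.029)[:,:2]) for k in i]
    yy=np.argwhere(red)
    if len(yy): out["ptr"]=(len(yy),ray(f,back(yy[:,::-1]),.025)[:,:2])
    return out
E
python3 - <<'E'
from mas import *
f=load("top0.npz"); o=tester(f)
b=o["bed"]; print(b.round(4))
for i in range(len(b)): d=b[(i+1)%len(b)]-b[i]; print(np.linalg.norm(d[:2]).round(4),np.degrees(np.arctan2(d[1],d[0])).round(2))
print(o["mas"]); c=o["mas"][0]
for a,p in o["white"]:
    m=p.mean(0); vx,vy,_,_=cv2.fitLine((p*1000).astype(np.float32),cv2.DIST_L2,0,.01,.01).ravel(); print("white",a,m,np.degrees(np.arctan2(*(m-c)[::-1])),np.degrees(np.arctan2(vy,vx)))
n,p=o["ptr"]; print("ptr",n,p.mean(0),np.degrees(np.arctan2(*(p.mean(0)-c)[::-1])))
# trays
im=f["image"];h=cv2.cvtColor(im,cv2.COLOR_RGB2HSV); g=cv2.inRange(h,(60,60,40),(90,255,255)); g[:,:400]=0;g[:200]=0;g[300:]=0;g[:,510:]=0
cs=cv2.findContours(g,cv2.RETR_EXTERNAL,cv2.CHAIN_APPROX_NONE)[0]; c=max(cs,key=cv2.contourArea); bx=cv2.boxPoints(cv2.minAreaRect(c)); P=ray(f,bx,.03); print(P.round(4),P.mean(0).round(4))
E
```

```text
[[ 0.7193 -0.0666  0.015 ]
 [ 0.5083 -0.1029  0.015 ]
 [ 0.4894  0.0016  0.015 ]
 [ 0.7013  0.0368  0.015 ]]
0.214 -170.25
0.1062 100.26
0.2148 9.44
0.105 -80.13
(array([ 0.64888367, -0.02552083]), 34.63740539550781)
white 1817 [ 0.6668397  -0.01223067] 36.507000689943574 38.942616
ptr 277 [ 0.69845908 -0.01692083] 9.841338452258015
[[ 0.3762 -0.1891  0.03  ]
 [ 0.4951 -0.2108  0.03  ]
 [ 0.4769 -0.3352  0.03  ]
 [ 0.3592 -0.3108  0.03  ]] [ 0.4269 -0.2615  0.03  ]
```

```bash
cat >> mas.py <<'E'
def masang(f,C=np.array([.6489,-.0253]),yaw=9.8):
    im=f["image"]; s=6; u0,v0,u1,v1=310,115,372,172
    big=cv2.resize(im[v0:v1,u0:u1],None,fx=s,fy=s,interpolation=cv2.INTER_CUBIC); h=cv2.cvtColor(big,cv2.COLOR_RGB2HSV)
    m=(cv2.inRange(h,(100,90,30),(125,255,255))==0)
    vv,uu=np.mgrid[:m.shape[0],:m.shape[1]]
    P=ray(f,(np.c_[uu.ravel(),vv.ravel()]+.5)/s-.5+[u0,v0],.029)[:,:2]-C
    r=np.hypot(*P.T); a=np.arctan2(P[:,1],P[:,0]); k=(r>.030)&(r<.0355)
    w=m.ravel()[k].astype(float); z=np.sum((w-w.mean())*np.exp(-16j*a[k])); ph=np.degrees(np.angle(z))/-16
    wh=cv2.inRange(h,(0,0,185),(180,60,255)).ravel()>0; kk=wh&(r<.034)&(r>.008)
    st=np.degrees(np.arctan2(P[kk,1].mean(),P[kk,0].mean())); 
    st2=ph+22.5*round((st-ph)/22.5)
    return dict(tooth=ph,conf=abs(z)/len(w),stripe_raw=st-yaw,stripe=st2-yaw,n=kk.sum())
E
python3 -c "
from mas import *
print(masang(load('top0.npz')))"
```

```text
{'tooth': np.float64(-6.113026401895315), 'conf': np.float64(0.0967040342635373), 'stripe_raw': np.float64(13.442479277472248), 'stripe': np.float64(6.586973598104684), 'n': np.int64(2554)}
```

Emit:
play_rows --moves '[[[15, -45, 0], [0, 0, 0]], [[15, -45, 0], [0, 0, 0]], [[15, -45, 0], [0, 0, 0]], [[15, -45, 0], [0, 0, 0]], [[15, -45, 0], [0, 0, 0]]]' --claw 60 --newtons 40

```text
t: 0.6
tcp_pos: [0.3491, 0.3898, 0.2224]
tcp_rot: [[-0.0, 0.406, 0.914], [-0.0, 0.914, -0.406], [-1.0, -0.0, -0.0]]
force: [1.4, -0.3, 0.0]
opening: 0.0604
```

```bash
sed -i 's/(0,0,185),(180,60,255)/(0,0,200),(180,45,255)/' mas.py; python3 -c "
from mas import *
print(masang(load('top0.npz')))"
```

```text
{'tooth': np.float64(-6.113026401895315), 'conf': np.float64(0.0967040342635373), 'stripe_raw': np.float64(25.075280423624864), 'stripe': np.float64(29.086973598104688), 'n': np.int64(1741)}
```

Emit:
play_rows --moves '[[[14, -38, -20], [0, 0, 0]], [[14, -38, -30], [0, 0, 0]], [[14, -38, -30], [0, 0, 0]], [[14, -38, -30], [0, 0, 0]], [[13, -35, -20], [0, 0, 0]]]'

```text
t: 1.1
tcp_pos: [0.417, 0.2035, 0.0917]
tcp_rot: [[-0.001, 0.406, 0.914], [-0.001, 0.914, -0.406], [-1.0, -0.002, -0.001]]
force: [0.5, 0.4, 1.0]
opening: 0.0598
```

Emit:
play_rows --moves '[[[0, 0, 0], [0, 0, 0]], [[0, 0, 0], [0, 0, 0]]]'

```text
t: 1.3
tcp_pos: [0.4174, 0.2051, 0.093]
tcp_rot: [[-0.001, 0.408, 0.913], [-0.001, 0.913, -0.408], [-1.0, -0.001, -0.001]]
force: [-0.1, 1.1, -1.2]
opening: 0.0601
```

Run:
```python
from plant import arm, grab_frame
import cv2,numpy as np
for n in("scene","top"):
    f=grab_frame(n); np.savez(f"{n}1.npz",**f)
    im=f["image"][:,:,::-1]
    c=im[100:230,330:490] if n=="scene" else im[150:290,130:270]
    cv2.imwrite(f"pics/{n}1.png",cv2.resize(c,None,fx=4,fy=4,interpolation=cv2.INTER_CUBIC))
```

```text
(no output)
```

View pics/scene1.png

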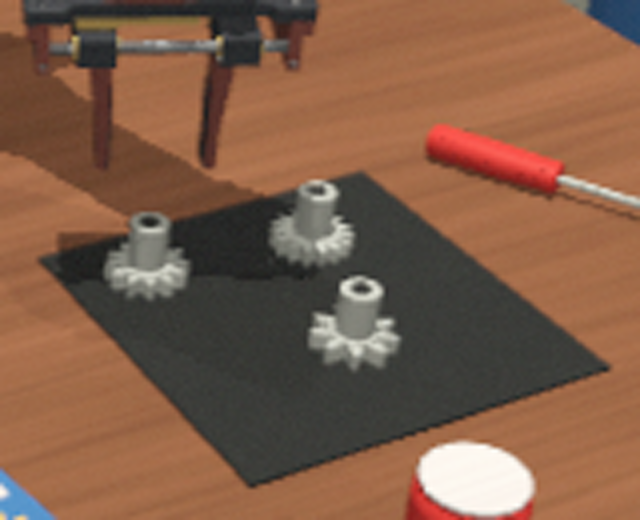

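Fingertips are at about (100,165) and (208,165) in the crop, straddling the 12-tooth gear's hub at (150,225). I'll descend.

Emit:
play_rows --moves '[[[0, -2, -20], [0, 0, 0]], [[0, 0, -20], [0, 0, 0]], [[0, 0, -18], [0, 0, 0]], [[0, 0, -8], [0, 0, 0]], [[0, 0, -5], [0, 0, 0]]]'

```text
t: 1.9
tcp_pos: [0.4174, 0.2051, 0.0223]
tcp_rot: [[0.0, 0.404, 0.915], [0.001, 0.915, -0.404], [-1.0, 0.001, -0.0]]
force: [-0.2, -0.7, 0.0]
opening: 0.06
```

Emit:
play_rows --moves '[[[0, 0, 0], [0, 0, 0]], [[0, 0, 0], [0, 0, 0]]]'

```text
t: 2.1
tcp_pos: [0.4179, 0.2044, 0.023]
tcp_rot: [[0.001, 0.405, 0.914], [0.001, 0.914, -0.405], [-1.0, 0.001, 0.0]]
force: [0.3, 0.7, 0.1]
opening: 0.0599
```

Emit:
play_rows --moves '[[[0, -1, -3], [0, 0, 0]], [[0, 0, 0], [0, 0, 0]]]'

```text
t: 2.3
tcp_pos: [0.4177, 0.2028, 0.0196]
tcp_rot: [[0.0, 0.406, 0.914], [0.0, 0.914, -0.406], [-1.0, 0.0, 0.0]]
force: [-0.4, -1.5, -0.9]
opening: 0.0602
```

Emit:
play_rows --moves '[[[0, 0, 0], [0, 0, 0]], [[0, 0, 0], [0, 0, 0]], [[0, 0, 0], [0, 0, 0]], [[0, 0, 0], [0, 0, 0]], [[0, 0, 0], [0, 0, 0]]]' --claw 20 --newtons 45

```text
t: 2.8
tcp_pos: [0.4178, 0.2031, 0.0195]
tcp_rot: [[0.0, 0.406, 0.914], [0.0, 0.914, -0.406], [-1.0, 0.001, 0.0]]
force: [0.7, 0.5, 0.8]
opening: 0.0254
```

Emit:
play_rows --moves '[[[0, 0, 0], [0, 0, 0]], [[0, 0, 10], [0, 0, 0]], [[0, 0, 20], [0, 0, 0]], [[0, 0, 30], [0, 0, 0]], [[0, 0, 30], [0, 0, 0]]]'

```text
t: 3.3
tcp_pos: [0.4167, 0.2022, 0.1104]
tcp_rot: [[-0.002, 0.406, 0.914], [-0.001, 0.914, -0.406], [-1.0, -0.002, -0.001]]
force: [0.5, -0.2, -2.5]
opening: 0.0254
```

Emit:
play_rows --moves '[[[0, 0, 0], [0, 0, 0]], [[0, 0, 0], [0, 0, 0]]]'

```text
t: 3.5
tcp_pos: [0.4174, 0.2028, 0.1097]
tcp_rot: [[0.001, 0.406, 0.914], [0.001, 0.914, -0.406], [-1.0, 0.001, 0.0]]
force: [0.8, -0.3, -3.5]
opening: 0.025
```

Emit:
play_rows --moves '[[[30, -48, 0], [0, 0, 0]], [[30, -48, 0], [0, 0, 2.5]], [[30, -48, 0], [0, 0, 2.5]], [[31, -49, 0], [0, 0, 2.5]], [[31, -49, 0], [0, 0, 2.5]]]'

```text
t: 4.0
tcp_pos: [0.5498, -0.0107, 0.1075]
tcp_rot: [[-0.003, 0.239, 0.971], [-0.0, 0.971, -0.239], [-1.0, -0.001, -0.003]]
force: [1.4, 1.0, -2.1]
opening: 0.0251
```

Emit:
play_rows --moves '[[[0, 0, 0], [0, 0, 0]], [[0, 0, -15], [0, 0, 0]], [[0, 0, -15], [0, 0, 0]], [[0, 0, 0], [0, 0, 0]], [[0, 0, 0], [0, 0, 0]]]'

```text
t: 4.5
tcp_pos: [0.5493, -0.0088, 0.0783]
tcp_rot: [[-0.003, 0.241, 0.971], [-0.0, 0.971, -0.241], [-1.0, -0.001, -0.003]]
force: [0.7, -0.5, -2.3]
opening: 0.0253
```

Run:
```python
from plant import arm, grab_frame
import cv2,numpy as np
for n in("scene","top"):
    f=grab_frame(n); np.savez(f"{n}2.npz",**f)
    im=f["image"][:,:,::-1]
    c=im[150:280,240:400] if n=="scene" else im[100:230,280:420]
    cv2.imwrite(f"pics/{n}2.png",cv2.resize(c,None,fx=4.5,fy=4.5,interpolation=cv2.INTER_CUBIC))
s=arm.read_state();print(s['tcp_pos'],s['tcp_rot'].tolist())
```

```text
[ 0.55048722 -0.00869822  0.07946535] [[-0.00013640420595684892, 0.24074297972131692, 0.9705888929453056], [-5.805952852660375e-05, 0.9705888984322837, -0.24074298924184143], [-0.9999999890114918, -8.919028980475703e-05, -0.00011841498410243583]]
```

View pics/scene2.png

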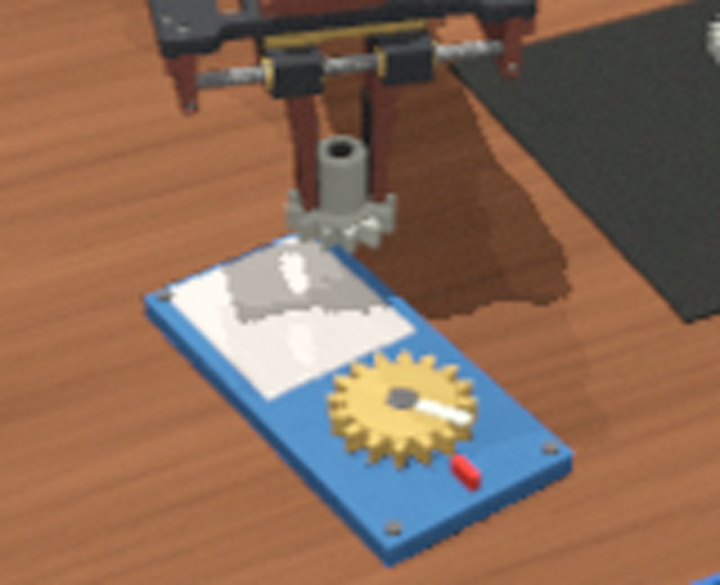

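View pics/top2.png

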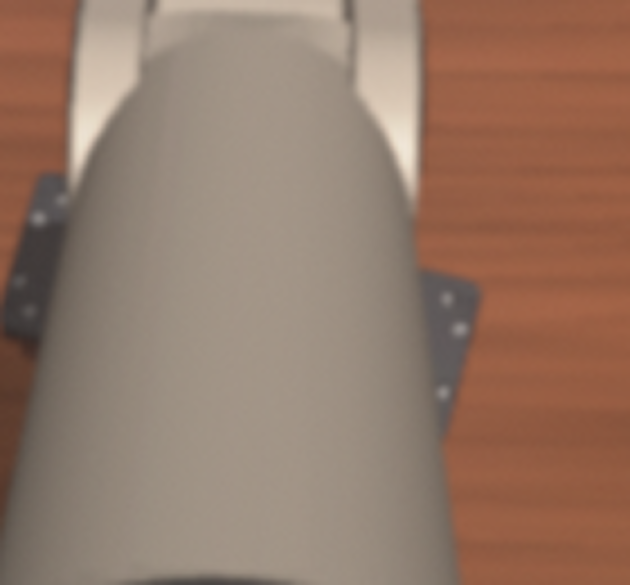

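The gear is held hub-up and flat at crop (342,200), with the tester free below it and the master at (405,400). The last move fell short because of the joint speed limit, so I'll go on to the pre-mesh point.

Emit:
play_rows --moves '[[[10, -15, 0], [0, 0, 0]], [[10, -15, 0], [0, 0, 0]], [[0, 0, 0], [0, 0, 0]], [[0, 0, 0], [0, 0, 0]]]'

```text
t: 5.0
tcp_pos: [0.5707, -0.0394, 0.0796]
tcp_rot: [[0.0, 0.242, 0.97], [0.0, 0.97, -0.242], [-1.0, 0.0, 0.0]]
force: [-0.4, 0.4, -3.0]
opening: 0.0251
```

Run:
```python
from plant import arm, grab_frame
from meas import *
S=[arm.read_state()]
f=grab_frame("scene"); np.savez("scene3.npz",**f); S.append(arm.read_state())
f2=grab_frame("scene");S.append(arm.read_state())
p=np.mean([s['tcp_pos'] for s in S],0); print([s['tcp_pos'].round(4).tolist() for s in S],p)
im=f["image"][:,:,::-1]
C=proj(f,[p+[0,0,.028],p+[0,0,-.004]]); print("pred hubtop, disc top",C)
u,v=C[1].astype(int)
c=im[v-45:v+25,u-35:u+35]
cv2.imwrite("pics/scene3.png",cv2.resize(c,None,fx=8,fy=8,interpolation=cv2.INTER_CUBIC)); print("crop origin",u-35,v-45)
```

```text
[[0.5707, -0.0394, 0.0796], [0.5704, -0.0387, 0.0795], [0.5702, -0.0383, 0.0793]] [ 0.5704239  -0.03882517  0.07946646]
pred hubtop, disc top [[306.28126894 191.17761375]
 [306.51477924 202.78479141]]
crop origin 271 157
```

View pics/scene3.png

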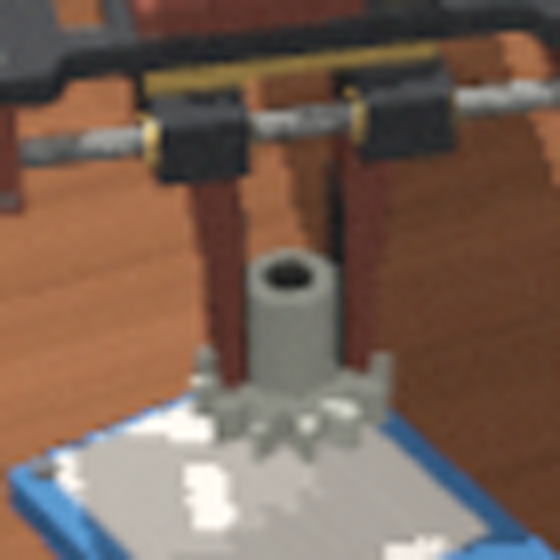

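Hub-top hole is at full-image pixel (306.7,190.5) against a predicted (306.3,191.2), so the gear is well centred in the grip. I'll lower it and then slide into mesh.

Emit:
play_rows --moves '[[[0, 0, -20], [0, 0, 0]], [[0, 0, -15], [0, 0, 0]], [[0, 0, -8], [0, 0, 0]], [[0, 0, -3], [0, 0, 0]], [[0, 0, 0], [0, 0, 0]]]'

```text
t: 5.6
tcp_pos: [0.5702, -0.0387, 0.033]
tcp_rot: [[-0.001, 0.241, 0.971], [-0.0, 0.971, -0.241], [-1.0, -0.0, -0.001]]
force: [-0.4, 0.1, -2.8]
opening: 0.025
```

Run:
```python
from plant import arm, grab_frame
from meas import *
f=grab_frame("scene"); np.savez("scene4.npz",**f); s=arm.read_state(); p=s['tcp_pos']; print(p,s['force'])
im=f["image"][:,:,::-1]
c=im[180:270,260:360]
cv2.imwrite("pics/scene4.png",cv2.resize(c,None,fx=8,fy=6.5*8/6.5,interpolation=cv2.INTER_CUBIC)[:600])
```

```text
[ 0.57063366 -0.03879264  0.03347205] [ 0.81043705 -0.41079711 -2.2627259 ]
```

View pics/scene4.png

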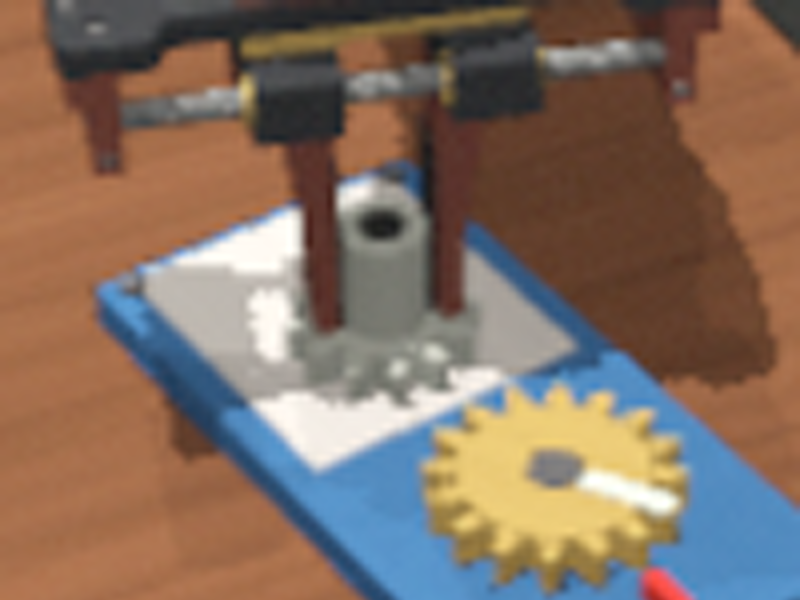

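The gear is just above the bed's white pad at crop (385,360), about 80 mm from the master at (555,470), with no contact force. I'll slide it in.

Emit:
play_rows --moves '[[[8, 1.4, 0], [0, 0, 0]], [[5, 0.9, 0], [0, 0, 0]], [[4, 0.7, 0], [0, 0, 0]], [[3, 0.5, 0], [0, 0, 0]], [[2.4, 0.4, 0], [0, 0, 0]]]'

```text
t: 6.15
tcp_pos: [0.5933, -0.0349, 0.0334]
tcp_rot: [[0.0, 0.241, 0.971], [0.0, 0.971, -0.241], [-1.0, 0.0, 0.0]]
force: [0.3, -0.1, -3.0]
opening: 0.0258
```

Emit:
play_rows --moves '[[[0, 0, 0], [0, 0, 0]], [[0, 0, 0], [0, 0, 0]]]'

```text
t: 6.35
tcp_pos: [0.5927, -0.035, 0.0333]
tcp_rot: [[-0.0, 0.241, 0.971], [-0.0, 0.971, -0.241], [-1.0, -0.0, -0.0]]
force: [0.3, -0.2, -2.9]
opening: 0.0251
```

Run:
```python
from plant import arm, grab_frame
from meas import *
f=grab_frame("scene"); np.savez("scene5.npz",**f); s=arm.read_state(); p=s['tcp_pos']; print(p,s['force'],s['torque'], np.hypot(*(p[:2]-[.6489,-.0253])))
im=f["image"][:,:,::-1]
c=im[190:265,270:360]
cv2.imwrite("pics/scene5.png",cv2.resize(c,None,fx=8,fy=8,interpolation=cv2.INTER_CUBIC)[:600])
```

```text
[ 0.59265324 -0.03502349  0.03331717] [-0.07062914 -0.78043161 -3.33811012] [ 0.03531405 -0.03157915 -0.00059817] 0.057081031290964195
```

View pics/scene5.png

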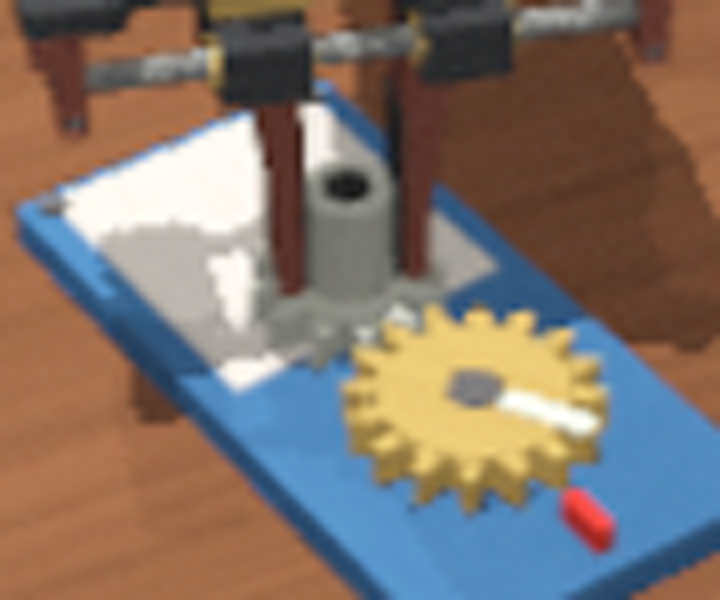

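The gear's front teeth sit between the master's at crop (380,330). There is no extra force and the axes are 57 mm apart. I'll start rolling.

Emit:
play_rows --moves '[[[0, 0, 0], [0, 0, 4]], [[0, 0, 0], [0, 0, 4]], [[0, 0, 0], [0, 0, 4]], [[0, 0, 0], [0, 0, 4]], [[0, 0, 0], [0, 0, 4]]]'

```text
t: 6.9
tcp_pos: [0.5922, -0.0358, 0.0333]
tcp_rot: [[-0.001, -0.108, 0.994], [-0.001, 0.994, 0.108], [-1.0, -0.001, -0.001]]
force: [-0.2, -0.9, -2.4]
opening: 0.0252
```

```bash
cat > sm.py <<'E'
from meas import *
def scene_ang(f,C=np.array([.6489,-.0253]),yaw=9.8):
    im=f["image"]; s=6; u,v=proj(f,[[*C,.029]])[0].astype(int); u0,v0=u-22,v-17
    big=cv2.resize(im[v0:v0+34,u0:u0+44],None,fx=s,fy=s,interpolation=cv2.INTER_CUBIC); h=cv2.cvtColor(big,cv2.COLOR_RGB2HSV)
    w=cv2.inRange(h,(0,0,200),(180,60,255))
    pts=np.argwhere(w)[:,::-1]; P=ray(f,(pts+.5)/s-.5+[u0,v0],.029)[:,:2]-C
    r=np.hypot(*P.T); P=P[(r<.034)&(r>.006)]; a=np.arctan2(P[:,1],P[:,0]); k=np.abs(a-np.radians(yaw))<1.2; P=P[k]
    l=cv2.fitLine((P*1000).astype(np.float32),cv2.DIST_L2,0,.01,.01).ravel()
    return dict(n=len(P),mean=np.degrees(np.arctan2(*P.mean(0)[::-1]))-yaw,line=np.degrees(np.arctan2(l[1],l[0]))-yaw)
E
python3 - <<'E'
from plant import arm, grab_frame
from sm import *
for n in (0,2,4,5): print(n,scene_ang(load(f"scene{n}.npz")))
f=grab_frame("scene"); np.savez("scene6.npz",**f); print(scene_ang(f))
s=arm.read_state(); p=s['tcp_pos'];R=s['tcp_rot']; print(p,s['force'],np.degrees(np.arctan2(R[1,1],R[0,1])),np.hypot(*(p[:2]-[.6489,-.0253])))
im=f["image"][:,:,::-1]
cv2.imwrite("pics/scene6.png",cv2.resize(im[190:265,270:360],None,fx=8,fy=8,interpolation=cv2.INTER_CUBIC))
E
```

```text
0 {'n': 1085, 'mean': np.float64(33.747552146524015), 'line': np.float32(30.093796)}
2 {'n': 1061, 'mean': np.float64(33.6728715892508), 'line': np.float32(30.186977)}
4 {'n': 1064, 'mean': np.float64(33.698984474640554), 'line': np.float32(29.951641)}
5 {'n': 1064, 'mean': np.float64(33.71615430569709), 'line': np.float32(30.032764)}
{'n': 1065, 'mean': np.float64(26.96916458000422), 'line': np.float32(21.237724)}
[ 0.59229843 -0.03579124  0.03330379] [-0.0928693  -1.11044302 -2.73910219] 96.3680305624072 0.05756564951988286
```

View pics/scene6.png

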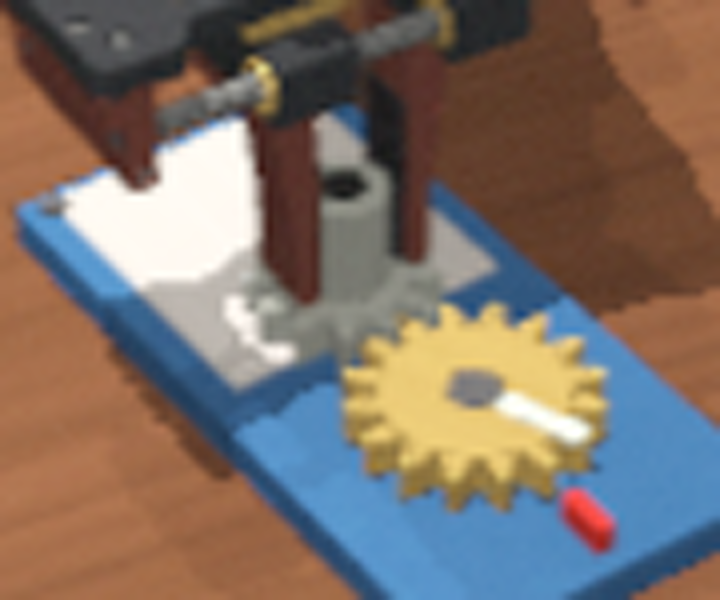

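The master has started turning (stripe about 30° → 21°), less than the geometric ratio, probably because of play. Continuing.

Emit:
play_rows --moves '[[[0, 0, 0], [0, 0, 4]], [[0, 0, 0], [0, 0, 4]], [[0, 0, 0], [0, 0, 4]], [[0, 0, 0], [0, 0, 0]]]'

```text
t: 7.35
tcp_pos: [0.5927, -0.0354, 0.0333]
tcp_rot: [[-0.0, -0.309, 0.951], [-0.0, 0.951, 0.309], [-1.0, -0.0, -0.0]]
force: [-0.2, -1.1, -2.8]
opening: 0.0252
```

```bash
cat > look.py <<'E'
import sys
from plant import arm, grab_frame
from sm import *
n=sys.argv[1]
f=grab_frame("scene"); np.savez(f"scene{n}.npz",**f); print(scene_ang(f))
s=arm.read_state(); p=s['tcp_pos'];R=s['tcp_rot']; print(p,s['force'],np.degrees(np.arctan2(R[1,1],R[0,1])),np.hypot(*(p[:2]-[.6489,-.0253])))
im=f["image"][:,:,::-1]
cv2.imwrite(f"pics/scene{n}.png",cv2.resize(im[190:265,270:360],None,fx=8,fy=8,interpolation=cv2.INTER_CUBIC))
E
python3 look.py 7
```

```text
{'n': 1088, 'mean': np.float64(17.66748201095163), 'line': np.float32(10.6777315)}
[ 0.5926606  -0.03537206  0.03333514] [-0.47886794 -0.50891173 -2.83037112] 107.89386057533109 0.05713419999978896
```

View pics/scene7.png

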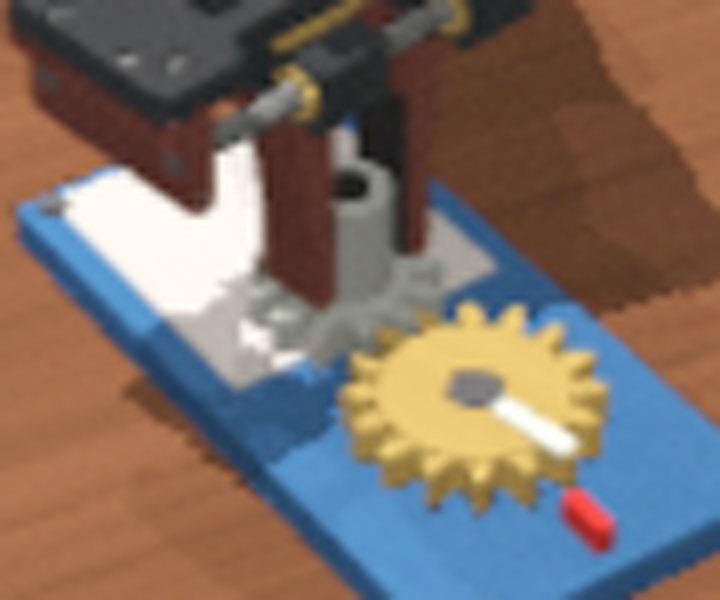

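Emit:
play_rows --moves '[[[0, 0, 0], [0, 0, 4]], [[0, 0, 0], [0, 0, 4]], [[0, 0, 0], [0, 0, 4]], [[0, 0, 0], [0, 0, 0]]]'

```text
t: 7.8
tcp_pos: [0.5923, -0.0353, 0.0332]
tcp_rot: [[-0.001, -0.499, 0.866], [-0.0, 0.866, 0.499], [-1.0, 0.0, -0.001]]
force: [-1.1, -2.2, -2.4]
opening: 0.0254
```

```bash
python3 look.py 8
python3 - <<'E'
from sm import *
f=load("scene8.npz"); im=f["image"]; s=8
print("proj C",proj(f,[[.6489,-.0253,.029]]))
u0,v0=300,210
big=cv2.resize(im[v0:v0+55,u0:u0+60],None,fx=s,fy=s,interpolation=cv2.INTER_CUBIC); h=cv2.cvtColor(big,cv2.COLOR_RGB2HSV)
m=cv2.inRange(h,(0,0,60),(180,70,150)); n,l,st,ce=cv2.connectedComponentsWithStats(m)
for k in range(1,n):
    if st[k,4]>300: print("grey",st[k,4],(ce[k]+.5)/s-.5+[u0,v0], ray(f,(ce[k]+.5)/s-.5+[u0,v0],.029))
r=cv2.inRange(h,(0,160,120),(8,255,255))|cv2.inRange(h,(172,160,120),(180,255,255))
n,l,st,ce=cv2.connectedComponentsWithStats(r)
for k in range(1,n):
    if st[k,4]>300: print("red",st[k,4],(ce[k]+.5)/s-.5+[u0,v0], ray(f,(ce[k]+.5)/s-.5+[u0,v0],.022))
g=cv2.inRange(h,(18,70,110),(32,255,255))
c=np.vstack([k for k in cv2.findContours(g,cv2.RETR_EXTERNAL,cv2.CHAIN_APPROX_NONE)[0] if cv2.contourArea(k)>500])[:,0]
P=ray(f,(c+.5)/s-.5+[u0,v0],.029)[:,:2]
E
```

```text
{'n': 1076, 'mean': np.float64(9.433146874884208), 'line': np.float32(1.8331738)}
[ 0.5922911  -0.03528446  0.03317141] [-1.50379652 -1.69656968 -2.665032  ] 119.85895344334378 0.05748267014727497
proj C [[327.46217174 238.18908757]]
grey 23083 [318.22724245 226.63108402] [[ 0.6058373  -0.02696079  0.029     ]]
grey 1230 [328.95213415 238.2078252 ] [[ 0.65033869 -0.02241485  0.029     ]]
grey 566 [343.01943463 245.9090106 ] [[ 0.68483922 -0.00624854  0.029     ]]
grey 874 [307.29548055 256.71753432] [[ 0.68186891 -0.08813744  0.029     ]]
grey 407 [353.53055897 261.42582924] [[ 0.73483907 -0.00839462  0.029     ]]
red 1390 [342.94694245 254.53732014] [[ 0.70155976 -0.01500708  0.022     ]]
```

View pics/scene8.png

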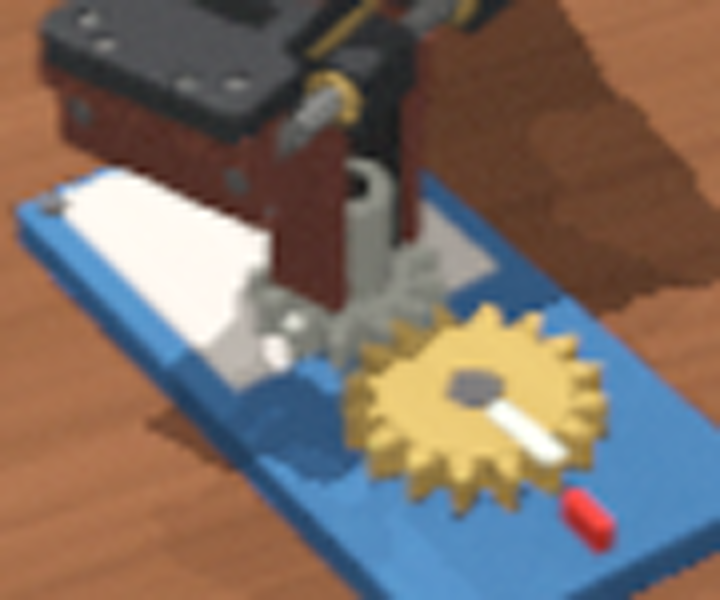

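```bash
cat >> sm.py <<'E'
def ang2(f,C=np.array([.6503,-.0224]),yaw=9.8):
    d=scene_ang(f,C,yaw)
    im=f["image"]; s=6; u,v=proj(f,[[*C,.029]])[0].astype(int); u0,v0=u-26,v-20
    big=cv2.resize(im[v0:v0+40,u0:u0+52],None,fx=s,fy=s,interpolation=cv2.INTER_CUBIC); h=cv2.cvtColor(big,cv2.COLOR_RGB2HSV)
    m=cv2.inRange(h,(100,90,30),(125,255,255))==0
    vv,uu=np.mgrid[:m.shape[0],:m.shape[1]]
    P=ray(f,(np.c_[uu.ravel(),vv.ravel()]+.5)/s-.5+[u0,v0],.029)[:,:2]-C
    r=np.hypot(*P.T); a=np.arctan2(P[:,1],P[:,0])
    # only the far/right side (towards +y), where the tooth outline is not mixed with the side faces
    k=(r>.030)&(r<.0355)&(np.abs(a-np.radians(75))<np.radians(45))
    w=m.ravel()[k].astype(float); z=np.sum((w-w.mean())*np.exp(-16j*a[k])); d["tooth"]=(np.degrees(np.angle(z))/-16-yaw)%22.5
    return d
E
python3 - <<'E'
from sm import *
for n in (0,5,6,7,8): print(n,ang2(load(f"scene{n}.npz")))
E
```

```text
0 {'n': 1211, 'mean': np.float64(30.30641829466283), 'line': np.float32(29.742195), 'tooth': np.float64(6.214784462969156)}
5 {'n': 1196, 'mean': np.float64(30.30721137343318), 'line': np.float32(29.781124), 'tooth': np.float64(6.44902085013128)}
6 {'n': 1184, 'mean': np.float64(22.59165853864363), 'line': np.float32(21.598392), 'tooth': np.float64(21.713694222863623)}
7 {'n': 1191, 'mean': np.float64(12.057346303875214), 'line': np.float32(10.818471), 'tooth': np.float64(10.519205783518375)}
8 {'n': 1162, 'mean': np.float64(2.998828260585979), 'line': np.float32(2.4451675), 'tooth': np.float64(2.1694111189716914)}
```

Stripe, line and tooth-phase readings agree at about 2.5°. A little more turn, hold, back off half the play, then withdraw radially.

Emit:
play_rows --moves '[[[0, 0, 0], [0, 0, 3]], [[0, 0, 0], [0, 0, 0]], [[0, 0, 0], [0, 0, 0]], [[0, 0, 0], [0, 0, 0]], [[0, 0, 0], [0, 0, -1.5]]]'

```text
t: 8.35
tcp_pos: [0.5932, -0.0346, 0.0335]
tcp_rot: [[0.001, -0.522, 0.853], [0.0, 0.853, 0.522], [-1.0, 0.0, 0.001]]
force: [0.3, -0.3, -3.2]
opening: 0.0251
```

```bash
python3 look.py 9; python3 -c "
from sm import *
print(ang2(load('scene9.npz')))"
```

```text
{'n': 1087, 'mean': np.float64(6.84853462645987), 'line': np.float32(-2.3662925)}
[ 0.59330207 -0.0345409   0.03350469] [-0.69651201 -0.8487414  -3.45795644] 121.34720026375612 0.05636065988995473
{'n': 1175, 'mean': np.float64(-0.014206909438799542), 'line': np.float32(-1.9339371), 'tooth': np.float64(21.777055629200206)}
```

Emit:
play_rows --moves '[[[-3, -0.5, 0], [0, 0, 0]], [[-5, -0.9, 0], [0, 0, 0]], [[-8, -1.4, 0], [0, 0, 0]], [[-10, -1.7, 0], [0, 0, 0]], [[0, 0, 20], [0, 0, 0]]]'

```text
t: 8.9
tcp_pos: [0.5624, -0.04, 0.0512]
tcp_rot: [[-0.007, -0.523, 0.852], [-0.0, 0.852, 0.523], [-1.0, 0.003, -0.006]]
force: [-0.3, 0.5, -1.9]
opening: 0.0254
```

Emit:
play_rows --moves '[[[0, 0, 20], [0, 0, 0]], [[0, 0, 25], [0, 0, 0]], [[0, 0, 0], [0, 0, 0]]]'

```text
t: 9.2
tcp_pos: [0.5685, -0.0397, 0.1013]
tcp_rot: [[0.006, -0.523, 0.852], [0.0, 0.852, 0.523], [-1.0, -0.003, 0.005]]
force: [0.8, -0.0, -2.6]
opening: 0.0253
```

```bash
python3 look.py 10; python3 -c "
from sm import *
print(ang2(load('scene10.npz')))"
```

```text
{'n': 1086, 'mean': np.float64(6.861951712754426), 'line': np.float32(-2.4479055)}
[ 0.5674283  -0.03964857  0.09957636] [-0.53898233  0.41773174 -3.64680643] 121.54282563627703 0.08272556255559038
{'n': 1173, 'mean': np.float64(-0.011470794533135376), 'line': np.float32(-2.0484772), 'tooth': np.float64(21.794525811350642)}
```

View pics/scene10.png

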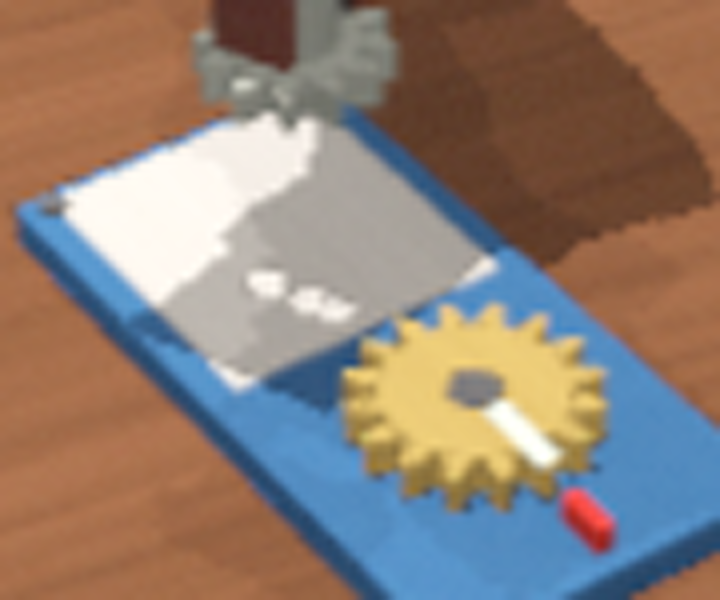

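The gear is lifted clear at crop (295,60) and the master did not move on withdrawal. Moving over the green tray.

Emit:
play_rows --moves '[[[-14, -22, 0], [0, 0, 0]], [[-14, -22, 0], [0, 0, 0]], [[-14, -22, 0], [0, 0, 0]], [[-14, -22, 0], [0, 0, 0]], [[-14, -22, 0], [0, 0, 0]]]'

```text
t: 9.75
tcp_pos: [0.4949, -0.15, 0.0969]
tcp_rot: [[-0.002, -0.524, 0.852], [0.0, 0.852, 0.524], [-1.0, 0.002, -0.002]]
force: [-0.1, -0.7, -3.1]
opening: 0.025
```

Emit:
play_rows --moves '[[[-14, -22, 0], [0, 0, 0]], [[-14, -22, 0], [0, 0, 0]], [[-14, -22, 0], [0, 0, 0]], [[-14, -22, 0], [0, 0, 0]], [[-14, -22, 0], [0, 0, 0]]]'

```text
t: 10.25
tcp_pos: [0.425, -0.2597, 0.0969]
tcp_rot: [[-0.002, -0.523, 0.852], [0.001, 0.852, 0.523], [-1.0, 0.002, -0.001]]
force: [1.8, -0.3, -2.7]
opening: 0.0253
```

Emit:
play_rows --moves '[[[0, 0, 0], [0, 0, 0]], [[0, 0, 0], [0, 0, 0]]]'

```text
t: 10.45
tcp_pos: [0.4257, -0.2593, 0.0973]
tcp_rot: [[-0.002, -0.522, 0.853], [0.001, 0.853, 0.522], [-1.0, 0.002, -0.001]]
force: [0.3, 0.4, -2.9]
opening: 0.0252
```

Run:
```python
from plant import arm, grab_frame
from sm import *
import mas
f=grab_frame("top"); np.savez("top11.npz",**f); print(mas.masang(f))
s=arm.read_state(); print(s['tcp_pos'],s['force'])
f2=grab_frame("scene"); 
a=cv2.resize(f["image"][100:180,300:390],(450,400),interpolation=cv2.INTER_CUBIC); b=cv2.resize(f2["image"][140:290,130:265],None,fx=2.6,fy=400/150)[:400]
cv2.imwrite("pics/p11.png",np.hstack([a,b])[:,:,::-1])
```

```text
{'tooth': np.float64(9.219706026149886), 'conf': np.float64(0.08908365972929841), 'stripe_raw': np.float64(-6.222613665692422), 'stripe': np.float64(-0.5802939738501145), 'n': np.int64(2079)}
[ 0.42651163 -0.25860541  0.09750495] [ 0.20892108 -0.14877499 -2.89898388]
```

View pics/p11.png

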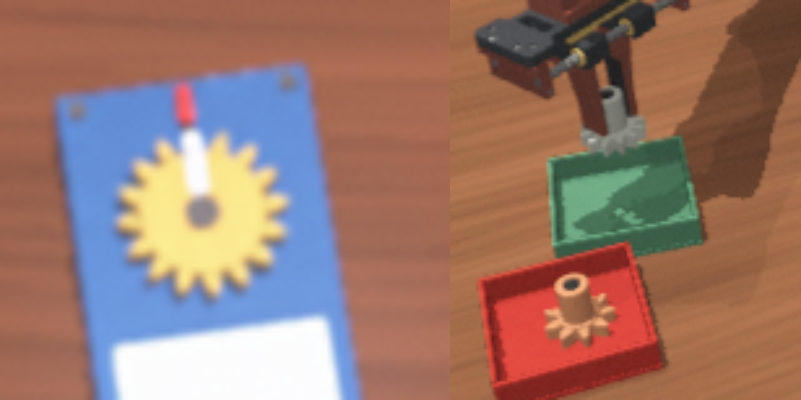

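The stripe now points at the red pointer in the top view (190,130), with the tooth phase at -0.6°. The gear hangs over the green tray, so I'll lower it.

Emit:
play_rows --moves '[[[0.5, -2, -25], [0, 0, 0]], [[0, 0, -22], [0, 0, 0]], [[0, 0, -16], [0, 0, 0]], [[0, 0, -8], [0, 0, 0]], [[0, 0, -4], [0, 0, 0]]]'

```text
t: 11.05
tcp_pos: [0.4276, -0.2604, 0.0226]
tcp_rot: [[-0.001, -0.525, 0.851], [0.001, 0.851, 0.525], [-1.0, 0.001, -0.0]]
force: [0.0, 0.6, -2.8]
opening: 0.0252
```

Emit:
play_rows --moves '[[[0, 0, 0], [0, 0, 0]], [[0, 0, 0], [0, 0, 0]]]'

```text
t: 11.25
tcp_pos: [0.4281, -0.2615, 0.0239]
tcp_rot: [[0.001, -0.524, 0.852], [-0.0, 0.852, 0.524], [-1.0, -0.001, 0.001]]
force: [0.6, -0.7, -2.3]
opening: 0.0249
```

Emit:
play_rows --moves '[[[0, 0, -1.5], [0, 0, 0]], [[0, 0, -1], [0, 0, 0]], [[0, 0, 0], [0, 0, 0]]]'

```text
t: 11.55
tcp_pos: [0.4275, -0.2616, 0.021]
tcp_rot: [[0.0, -0.523, 0.852], [-0.0, 0.852, 0.523], [-1.0, -0.0, 0.0]]
force: [-0.5, 0.4, -1.7]
opening: 0.0252
```

Emit:
play_rows --moves '[[[0, 0, 0], [0, 0, 0]], [[0, 0, 0], [0, 0, 0]], [[0, 0, 0], [0, 0, 0]], [[0, 0, 0], [0, 0, 0]], [[0, 0, 0], [0, 0, 0]]]' --claw 46

```text
t: 12.05
tcp_pos: [0.4275, -0.2615, 0.0209]
tcp_rot: [[0.0, -0.523, 0.852], [-0.0, 0.852, 0.523], [-1.0, -0.0, 0.0]]
force: [0.2, 1.0, -0.5]
opening: 0.0459
```

Emit:
play_rows --moves '[[[0, 0, 10], [0, 0, 0]], [[0, 0, 25], [0, 0, 0]], [[0, 0, 30], [0, 0, 0]], [[0, 0, 30], [0, 0, 0]], [[0, 0, 30], [0, 0, 0]]]'

```text
t: 12.55
tcp_pos: [0.4272, -0.2614, 0.1478]
tcp_rot: [[0.0, -0.523, 0.852], [-0.0, 0.852, 0.523], [-1.0, -0.0, 0.0]]
force: [0.5, 0.7, -0.1]
opening: 0.0458
```

Emit:
play_rows --moves '[[[15, 35, 10], [0, 0, 0]], [[15, 35, 10], [0, 0, 0]], [[15, 35, 10], [0, 0, 0]], [[15, 35, 0], [0, 0, 0]], [[0, 0, 0], [0, 0, 0]]]'

```text
t: 13.05
tcp_pos: [0.4897, -0.1159, 0.1772]
tcp_rot: [[0.003, -0.53, 0.848], [0.002, 0.848, 0.53], [-1.0, 0.0, 0.003]]
force: [0.2, -0.4, 0.0]
opening: 0.0461
```

Run:
```python
from plant import arm, grab_frame
from sm import *
import mas
f2=grab_frame("scene");np.savez("scene12.npz",**f2); f=grab_frame("top"); np.savez("top12.npz",**f)
print(ang2(f2)); s=arm.read_state(); print(s['t'],s['tcp_pos'],s['force'],s['opening'])
cv2.imwrite("pics/p12.png",f["image"][:,:,::-1]); cv2.imwrite("pics/s12.png",cv2.resize(f2["image"][140:290,130:380],None,fx=3,fy=3)[:,:,::-1])
```

```text
{'n': 1227, 'mean': np.float64(0.008897434065842091), 'line': np.float32(-1.9838452), 'tooth': np.float64(21.790355353340743)}
13.15 [ 0.4874368  -0.12091829  0.17637311] [ 0.2491954  -0.59443403  0.77082456] 0.04605638379226226
```

View pics/p12.png

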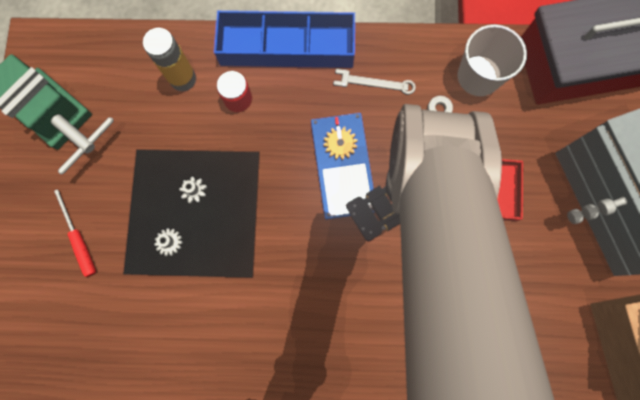

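View pics/s12.png

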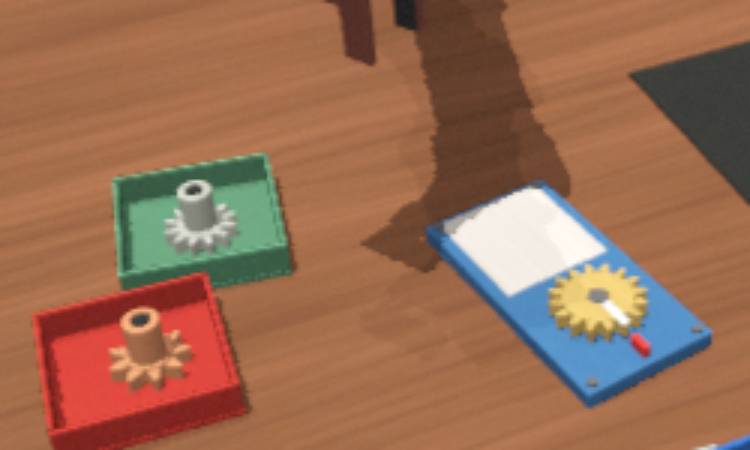

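The gear lies flat near the middle of the green tray at (200,220). The stripe points at the pointer, and the 9- and 15-tooth gears are still at (193,189) and (168,241) in the top view. Handing in.

Emit:
play_rows --moves '[[[0, 0, 0], [0, 0, 0]], [[0, 0, 0], [0, 0, 0]]]'

```text
t: 13.35
tcp_pos: [0.4867, -0.123, 0.1759]
tcp_rot: [[-0.001, -0.521, 0.853], [-0.0, 0.853, 0.521], [-1.0, -0.0, -0.001]]
force: [-0.1, 0.4, 0.1]
opening: 0.0463
```

```bash
python3 -c "
from plant import arm
print(arm.sign_off())"
```

```text
the job is handed in; nothing more can be done
None
```

The job is handed in at 13.35 s of the 46 s allowed; sign-off gave no verdict. I picked the 12-tooth gear by counting teeth in the top view. Gripping it by the hub, I slid it flat into mesh at about 57 mm between axes and turned it about 47° in all. The master rolled from about 29° onto its mark. I then withdrew the gear radially, lowered it into the green tray, let go and moved the arm clear.

**Last checks:**
- **Master:** its mark is within about 2° of the pointer (8° allowed). The readings differ a little: 0° by the stripe's mean, -2° by a line fit, and -0.7° by tooth phase. It did not move when the gear was withdrawn.
- **Gear:** it looks flat, hub up, near the middle of the green tray and clear of the gripper. This is from the scene view only, because the arm hid the tray from the top camera.
- **Other gears:** the 9- and 15-tooth gears are where they started. The scrap gear still looks in place in the red tray in the scene view, though I did not measure it.
- **Contact:** wrist readings stayed within a few newtons, mostly the gear's own weight, so I saw no sign of the gripper touching the tester.

**Discrepancies:**
- The scene camera placed the master axis about 3 mm from where the top camera did, so I measured scene angles from the axis seen in that view.
- The first move towards the tester fell short at the joint speed limit, and I made up the rest.

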